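# Load the pod brewer

### The arm

A 7-joint arm with a two-finger parallel gripper is mounted at the origin on the work surface. World frame = base frame: x ahead of the robot, y to its left, z up, the work surface at z = 0. Lengths are in m, angles in rad, forces in N, time in s.
With the tool pointing down it reaches from about 0.4 to 0.85 m from the base axis. Payload 10.4 kg.
Tool frame: the origin (TCP) lies between the finger pads; the fingertips stand ahead of it and the grasp point (between the pads) lies 3 mm ahead of it (r.tips_ahead is the z of the fingertips in the tool frame, in m); z points along the fingers, y is the line along which they close (so a half turn about z gives the same grasp; the last joint's range is limited). The gripper opens to 87 mm and grips with 3 to 60 N. Pads are 19 mm wide; open, the fingers measure 117 mm over their backs; the gripper's body (75 mm by 190 mm) begins 51 mm behind the grasp point.
Start: joints at [1.137, 0.332, -0.065, 1.46, 0.022, 1.35, -0.088], TCP at [0.25, -0.573, 0.245] pointing down, gripper open.
Joint ranges: [-2.6, 2.6], [-0.5, 2.12], [-1.47, 1.34], [0.16, 2.42], [-1.27, 4.41], [0.06, 2.06], [-2.6, 2.6]. Speed limits (rad/s): [2.22, 2.22, 2.79, 2.79, 3.14, 3.14, 3.14].

### API

Orientations are given as a unit quaternion [x, y, z, w].
In Python, from bench import telemetry, camera, get_calibration, r gives the robot as it stands.
- The arm moves only by the tool drive_tool, never from a script. Its argument "series" is one flat list of numbers, 7 for each row, row after row: the turn, a rotation vector about the tool's x, y, z in units of 5 degrees (1.0 is 5 degrees), then the shift along the tool's x, y, z in units of 40 mm (1.0 is 40 mm), then the opening, from -1 (shut) to 1 (fully open). A call has 1 to 10 rows; each row is the pose to reach, as a shift and turn from the pose commanded when the call began, along the tool's axes at that moment; what a row does not reach only later rows make up. A row lasts 1/12 s, in which the tool goes at most 41.7 mm and 7.16 degrees, less where a joint would pass 70% of its speed; a pose out of reach is approached as far as the arm can. A call with a gripper value outside its range is refused whole. The fingers move at their own pace and stop on an object; "grip_force" is the grip in N (left out, the last holds). Time passes only in rows, so rows that repeat a pose let the fingers close. It gives the time, the measured TCP pose, the force, the opening and the grip force at its end, in the units of the state.
- telemetry.read_state(): the state, without advancing time (a new reading comes with each control period).
- camera(name): name is "scene" or "top" or "wrist"; returns the picture (420x560x3 uint8, red, green, blue); there is no depth.
- get_calibration(name): a dict with "fovy" (degrees; the focal length in pixels is half the picture's height over the tangent of half this angle, whatever the lens; pixels are square), "cx", "cy" (the principal point, pixels), "xyz" and "rotation" of the camera in the world. Camera axes: x right, y up, looking along -z (the intrinsics and any distortion apply to the point x, -y, -z); pixel columns grow to the right and rows downward; lengths in m; the calibration is good to about 2 mm. A picture is of the moment at which its call begins: read the wrist's pose just before it. get_calibration takes no time and is no camera call; for the wrist camera it gives the pose at the moment of the call.
- r.close_job(): hands the job in; it is judged then, once.
The state is a dict: "time": time; "joint_positions": joint angles; "joint_vel": joint speeds; "joint_torque": joint torques, N m; "ee_pos": TCP position; "eef_rot": TCP orientation; "ft_force": force on the tool from outside, world axes, zero at the start; "torque": the same for the moment, N m; "width": finger opening in m; "grip_force": force on a finger pad.
Only numpy, scipy, OpenCV 4.12 (cv2) and the standard library are available. Lean on these libraries where they do the work, as an engineer would, in place of code of your own. Each camera call takes 0.05 s, during which the arm holds its last target. There are 200 camera calls.

### The job

First raise the brewer's lever all the way up. Then draw the pod holder out from under the riser shelf, where its handle is out of reach, set it down upright in the open and let go, so that you can take it again by the handle and put it fully home in the cradle under the brewer's head, handle straight out of the open front. Last, lower the lever until the head's foot rests on the pod; do not tip the holder over or push the tamper, cup or jug about.

Things in the scene. Friction and masses are not known exactly. Their poses are not given: they have to be found in the camera images.
- brewer: Pod coffee brewer, white and black, fixed. Origin on the counter under the cradle's centre, z up. Its open front faces its own -x, +x is its back, +y the left as one looks at its front. Base plate 150 mm wide (y), 12 mm thick, from x -45 to +220 mm. Column x 55 to 135 mm, then a clear water tank to x 214, 242 mm tall. Head overhangs the cradle: x -42 to +135, y -50 to +50, z 102 to 190 mm.
- seat (a point): Centre of the cradle's floor, 12 mm above the counter, axes as the brewer's. The holder's origin belongs here. The cradle is open to -x; steel side walls at y +-32 mm (from x -30 to +30) and a back stop at x +29 mm, all 12 mm high above the floor.
- lever (a joint): Lever on the right (-y) side of the head, about a level pivot along the brewer's y. rad: 0 = lowest stop, lever points to the front (-x) and 0.25 rad below level; 1.25 = upper stop, 1.0 rad above level. It stays where it is left; about 2.5 N at the knob moves it.
- foot_face (a point): Centre of the underside of the foot, a flat steel disc of 44 mm diameter under the head, right over the seat. The lever moves it straight up and down, 28 mm per rad: 58.6 mm above the counter at lever 0, 93.6 mm at 1.25. With a holder seated it comes to rest on the pod at lever 0.12.
- lever_knob (a point): Centre of the lever's knob, a black cylinder of 22 mm diameter and 24 mm long (along the brewer's y), 110 mm from the pivot; it can be pinched from above by its two end faces. The 8 mm wide arm runs from its middle to the pivot.
- lever_pivot (a point): Point of the lever's pivot axis in the plane of the knob's centre: 0, -85, 150 mm in the brewer's frame.
- holder: Loose pod holder, 0.22 kg: steel round body of 56 mm diameter and 46 mm high with a aluminium pod fixed in it (flat top at 50 mm, 48 mm diameter). Origin at the centre of the body's underside, z up. A flat black handle sticks out along its own -x: 22 mm wide, 20 mm high, centred 30 mm up, 60 to 160 mm from the body's axis. At the start its handle is under the riser shelf, its body in front.
- handle_mid (a point): Middle of the handle, 115 mm from the body's axis, 30 mm above the underside.
- rack: Fixed riser shelf: wooden board 160 mm deep (x), 260 mm wide (y), 10 mm thick, top 70 mm above the counter, on four thin legs at the corners; three white cups stand fixed on it, their axes at x +40 mm, up to 125 mm above the counter. Origin on the counter under its centre; its front edge is at x -80 mm.
- tamper: Bystander: steel tamper, 54 mm diameter, 92 mm tall. Origin under its centre.
- cup: Bystander: white cup, 64 mm diameter, 60 mm tall, with a handle. Origin under its centre.
- jug: Bystander: steel milk jug, 84 mm diameter, 100 mm tall, with a handle. Origin under its centre.

How it is judged:
On the way, in this order (a step that is already met when the one before it is completed fails the run):
1. the lever is raised all the way (joint above 1.1 rad) (value of joint lever above 1.1 rad), for 0.2 s.
2. the holder stands upright on the counter, let go, the middle of its handle no longer under the riser shelf (height (world z) of holder below 0.004 m and angle between holder's own z axis and vertical below 0.1 rad and contact force between the fingers and holder below 0.2 N and linear speed of holder below 0.02 m/s and (x of handle_mid in the frame of rack below -0.08 m or x of handle_mid in the frame of rack above 0.08 m or y of handle_mid in the frame of rack below -0.13 m or y of handle_mid in the frame of rack above 0.13 m)), for 0.2 s.
3. the holder stands home in the cradle, handle out of the front, with the lever still up (above 0.8 rad) (horizontal distance between holder and seat below 0.007 m and z of holder in the frame of seat between -0.004 and 0.004 m and angle between holder's own z axis and vertical below 0.08 rad and angle between the x axis of holder and the x axis of seat, either way round below 0.25 rad and value of joint lever above 0.8 rad), for 0.2 s.
At the end, for the whole second after the job is handed in: The holder stands still and upright (within 0.08 rad) on the cradle's floor, its axis within 7 mm of the seat's and its handle within 0.25 rad of the open front's direction, and the lever is down (below 0.2 rad), so that the foot rests on the pod (horizontal distance between holder and seat below 0.007 m and z of holder in the frame of seat between -0.004 and 0.004 m and angle between holder's own z axis and vertical below 0.08 rad and angle between the x axis of holder and the x axis of seat, either way round below 0.25 rad and value of joint lever below 0.2 rad and linear speed of holder below 0.02 m/s); the robot touches nothing.
It fails at once if the holder is tipped by more than 0.7 rad (angle between holder's own z axis and vertical above 0.7 rad).
It fails at once if the tamper is pushed more than 30 mm (distance of tamper from where it was at the start of the episode above 0.03 m).
It fails at once if the cup is pushed more than 30 mm (distance of cup from where it was at the start of the episode above 0.03 m).
It fails at once if the jug is pushed more than 30 mm (distance of jug from where it was at the start of the episode above 0.03 m).
It also fails if it takes over 72 s, if anything falls off the work surface, if the arm or the gripper's body presses on something with over 40 N, if the wrist force passes 120 N, or if a joint passes its speed limit or range.

## Working session

There is one attempt and no reset: what is moved stays moved. The work goes in short steps, Python scripts to look and compute and a tool call to move; the robot and the scene stay as the last step left them, time stands still between calls to the robot, and variables do not carry over. Pictures are saved under pics/ and viewed, at most 10 in all, crops included, and the job is handed in when it is done.

Besides the shell and the picture viewer there is one more tool, called after "Call:" as a command line: name --argument value ..., lists and objects as JSON in quotes. drive_tool: Moves the arm, as the interface text tells. Its arguments: {"type":"object","properties":{"series":{"type":"array"},"grip_force":{"type":"number"}},"required":["series"]}

```bash
mkdir -p pics; ls; python3 - <<'E'
from bench import telemetry,camera,get_calibration,r
import cv2
for n in("scene","top"):
    cv2.imwrite(f"pics/{n}0.png",camera(n)[:,:,::-1]); print(n,get_calibration(n))
print(get_calibration("wrist")); print(telemetry.read_state(), r.tips_ahead)
E
```

```text
pics
scene {'fovy': 50.639685447134745, 'cx': 285.87659525172427, 'cy': 210.9542328291881, 'xyz': array([ 1.53444868, -0.17483459,  0.7643076 ]), 'rotation': array([0.36050553, 0.31409408, 0.56917101, 0.66889837])}
top {'fovy': 51.47941254395179, 'cx': 280.3655049713241, 'cy': 212.1419064028692, 'xyz': array([ 0.42150642, -0.01167133,  1.30198548]), 'rotation': array([ 0.0449042 , -0.04088548, -0.70381001,  0.70778772])}
{'fovy': 64.55809879105661, 'cx': 279.5544328228608, 'cy': 215.79541725859178, 'xyz': array([ 0.3198559 , -0.54237058,  0.38434526]), 'rotation': array([-0.11828974,  0.07783691, -0.54262569,  0.82795309])}
{'time': 0.1, 'joint_positions': array([ 1.13743044,  0.33282448, -0.06472821,  1.46085504,  0.0215817 ,
        1.34987666, -0.08849125]), 'joint_vel': array([ 3.89519468e-05, -3.13240056e-03, -4.62896822e-04, -2.63280043e-03,
       -1.19225021e-03, -7.82460272e-04, -6.21086081e-05]), 'joint_torque': array([ 1.64858458e-03, -6.24547577e+01,  2.49470113e-02, -3.90716171e+01,
       -6.14047539e-02,  3.65363248e-02,  1.69072530e-05]), 'ee_pos': array([ 0.24946437, -0.57271493,  0.24382476]), 'eef_rot': array([ 9.78977604e-01,  2.03966780e-01, -1.43543943e-04, -6.18057774e-04]), 'ft_force': array([-0.01625926, -0.10216547, -0.45249983]), 'torque': array([0.0158122 , 0.00869063, 0.01306301]), 'grip_force': 0.0, 'width': 0.0869156212138204} 0.022
```

View pics/scene0.png

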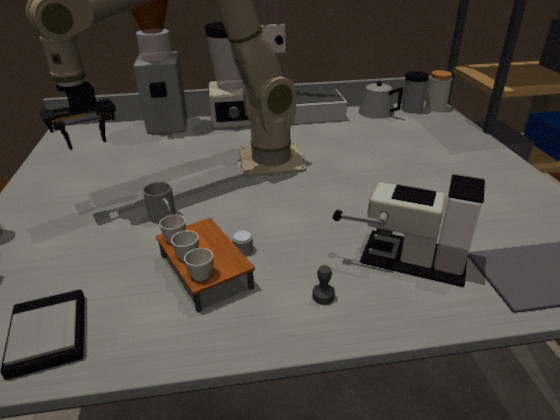

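View pics/top0.png

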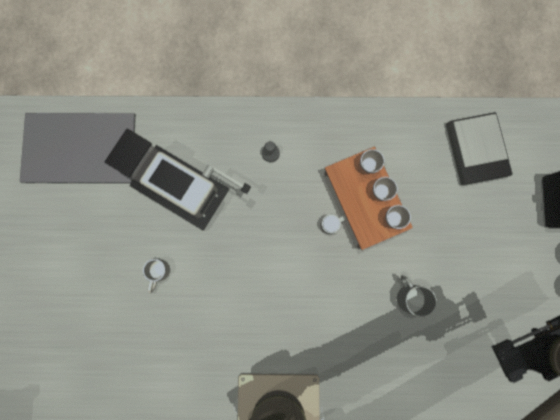

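The scene view shows the brewer at (420,220), rack (205,255) and holder body (243,242). In the top view, pod is at (331,224), rack (368,198), knob (247,188), brewer head (178,182), tamper (270,151), cup (155,270) and jug (415,300).

```bash
cat > h.py <<'E'
import numpy as np, cv2
from scipy.spatial.transform import Rotation as R
from bench import telemetry,camera,get_calibration,r
def ray(c,u,v,H=420):
    f=H/2/np.tan(np.radians(c['fovy']/2))
    d=R.from_quat(c['rotation']).apply([(u-c['cx'])/f,-(v-c['cy'])/f,-1]); return np.array(c['xyz']),d
def onz(c,u,v,z):
    o,d=ray(c,u,v); return o+d*(z-o[2])/d[2]
def proj(c,p):
    f=210/np.tan(np.radians(c['fovy']/2)); q=R.from_quat(c['rotation']).inv().apply(np.array(p)-c['xyz'])
    return np.array([c['cx']-f*q[0]/q[2], c['cy']+f*q[1]/q[2]])
def tri(c1,p1,c2,p2):
    A=[];b=[]
    for c,p in((c1,p1),(c2,p2)):
        o,d=ray(c,*p); d/=np.linalg.norm(d); M=np.eye(3)-np.outer(d,d); A.append(M);b.append(M@o)
    return np.linalg.lstsq(np.vstack(A),np.hstack(b),rcond=None)[0]
E
python3 - <<'E'
from h import *
im=cv2.imread("pics/top0.png"); c=get_calibration("top"); hsv=cv2.cvtColor(im,cv2.COLOR_BGR2HSV)
def blobs(m,z,name,amin=60):
    for k in cv2.findContours(m.astype('uint8'),cv2.RETR_EXTERNAL,cv2.CHAIN_APPROX_NONE)[0]:
        if cv2.contourArea(k)>amin:
            b=cv2.boxPoints(cv2.minAreaRect(k)); print(name,cv2.contourArea(k),b.round(1).tolist(),[onz(c,*p,z)[:2].round(4).tolist() for p in b], onz(c,*b.mean(0),z).round(4))
H,S,V=[hsv[:,:,i].astype(int) for i in range(3)]
reg=lambda x0,y0,x1,y1:(lambda m:(m.__setitem__((slice(y0,y1),slice(x0,x1)),True),m)[1])(np.zeros(H.shape,bool))
blobs((S>120)&reg(310,130,430,270),.07,'rack')
blobs((V>185)&reg(312,205,342,240),.05,'pod')
blobs((V<60)&reg(95,120,235,235),.012,'black')
blobs((V>185)&reg(125,140,225,225),.19,'head')
blobs((V<70)&reg(238,175,258,200),.14,'knob',20)
blobs((V<110)&reg(255,135,285,168),.09,'tamper')
a=cv2.resize(im[110:240,90:290],None,fx=4,fy=4,interpolation=cv2.INTER_CUBIC)
s=cv2.imread("pics/scene0.png")[150:300,310:510]
cv2.imwrite("pics/cropt.png",a);cv2.imwrite("pics/crops.png",cv2.resize(s,None,fx=4,fy=4,interpolation=cv2.INTER_CUBIC))
E
```

```text
rack 2960.0 [[324.79998779296875, 168.1999969482422], [374.0, 145.8000030517578], [410.8999938964844, 226.89999389648438], [361.70001220703125, 249.1999969482422]] [[0.7002, -0.1316], [0.767, -0.2746], [0.5317, -0.3742], [0.4677, -0.2339]] [ 0.6152 -0.2539  0.07  ]
pod 158.0 [[321.0, 223.0], [331.0, 213.0], [341.5, 223.5], [331.5, 233.5]] [[0.5433, -0.1215], [0.5725, -0.1506], [0.5422, -0.1806], [0.5131, -0.1516]] [ 0.5427 -0.1511  0.05  ]
black 469.5 [[125.4000015258789, 210.39999389648438], [131.5, 179.3000030517578], [221.0, 197.0], [214.8000030517578, 228.10000610351562]] [[0.5815, 0.4597], [0.6762, 0.4458], [0.6237, 0.1744], [0.5299, 0.1906]] [0.6026 0.3172 0.012 ]
black 766.0 [[149.39999389648438, 180.0], [161.6999969482422, 159.8000030517578], [192.0, 178.3000030517578], [179.6999969482422, 198.5]] [[0.6744, 0.3917], [0.7369, 0.3568], [0.6803, 0.2631], [0.6184, 0.2983]] [0.6773 0.3274 0.012 ]
black 1096.0 [[104.5, 161.5], [126.0, 127.80000305175781], [150.89999389648438, 143.6999969482422], [129.5, 177.39999389648438]] [[0.7308, 0.5305], [0.8365, 0.4705], [0.7869, 0.3918], [0.
[... 269 characters left out ...]
 ]
head 95.5 [[140.10000610351562, 178.60000610351562], [159.6999969482422, 152.6999969482422], [167.3000030517578, 158.5], [147.6999969482422, 184.39999389648438]] [[0.6432, 0.3604], [0.7122, 0.312], [0.6968, 0.2914], [0.628, 0.3399]] [0.6699 0.326  0.19  ]
knob 28.0 [[240.89999389648438, 189.60000610351562], [244.8000030517578, 183.8000030517578], [249.60000610351562, 187.10000610351562], [245.8000030517578, 192.8000030517578]] [[0.6241, 0.1025], [0.64, 0.0923], [0.6312, 0.079], [0.6153, 0.0892]] [0.6276 0.0908 0.14  ]
tamper 250.5 [[261.0, 142.0], [278.0, 142.0], [278.0, 161.0], [261.0, 161.0]] [[0.7711, 0.0523], [0.7714, 0.0036], [0.7158, 0.0033], [0.7156, 0.0516]] [0.7434 0.0277 0.09  ]
```

View pics/cropt.png

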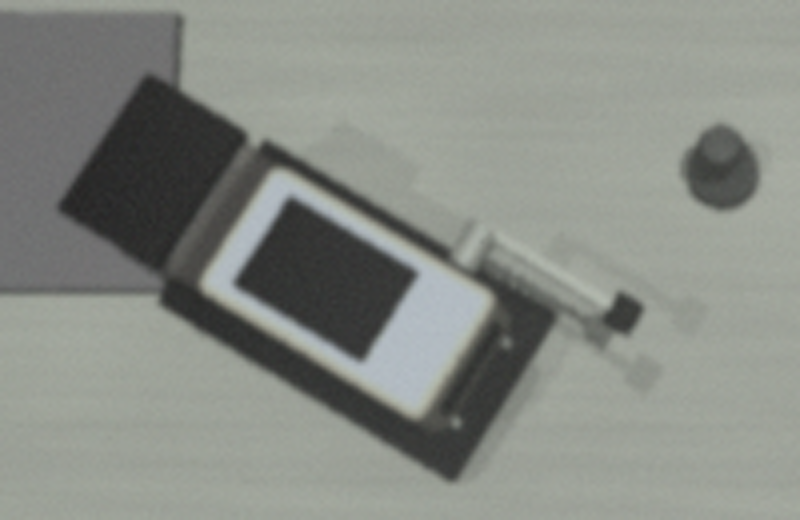

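View pics/crops.png

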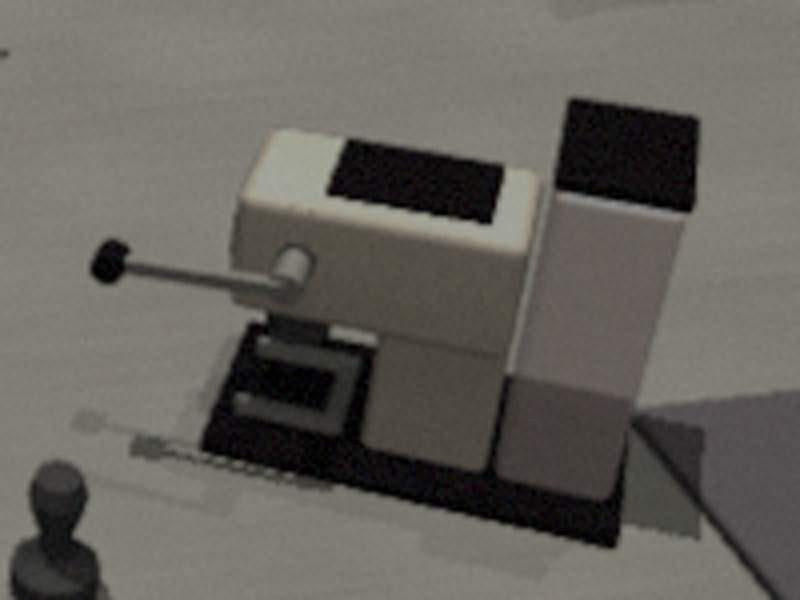

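The crops show base-plate front corners at top (203,230) and (228.8,189.5), knob at top (246,188.3) and scene (337.5,215.3); the cradle and lever face the front, lever roughly level, tamper beyond it.

```bash
python3 - <<'E'
from h import *
t=get_calibration("top"); s=get_calibration("scene")
P=lambda x,y:(90+x/4-.4,110+y/4-.4)
Q=lambda x,y:(310+x/4-.4,150+y/4-.4)
fl=onz(t,*P(452,480),.012);fr=onz(t,*P(555,318),.012);le=onz(t,*P(163,303),.012)
print('base top',fl,fr,np.linalg.norm(fl-fr),np.degrees(np.arctan2(*(fl-le)[1::-1])),np.degrees(np.arctan2(*(fl-fr)[1::-1]))-90+180)
a=onz(s,*Q(204,440),.012);b=onz(s,*Q(250,325),.012);d=onz(s,*Q(617,532),.012)
print('base scene fr',a,'fl',b,'br',d,np.linalg.norm(a-b),np.linalg.norm(a-d),np.degrees(np.arctan2(*(d-a)[1::-1])))
# head top corners z=.19
h=[onz(t,*P(*p),.19) for p in((275,165),(497,295),(425,420),(203,283))]
for p in h: print('head',p)
print(np.linalg.norm(h[0]-h[1]),np.linalg.norm(h[1]-h[2]))
# tank lid corners z .242
h=[onz(t,*P(*p),.242) for p in((150,75),(247,137),(163,272),(60,206))]
for p in h: print('tank',p)
print('knob',tri(t,P(624,313),s,Q(110,262)))
print('pivotcap end',tri(t,P(470,245),s,Q(298,268)))
# rack
im=cv2.imread("pics/scene0.png"); 
print('pod',onz(t,331.2,223.3,.05))
E
```

```text
base top [0.52536993 0.22694361 0.012     ] [0.64778542 0.15286147 0.012     ] 0.1430863896010025 -120.86596625188179 238.81894552629467
base scene fr [0.65279418 0.15725305 0.012     ] fl [0.53123135 0.22891046 0.012     ] br [0.78225001 0.38309148 0.012     ] 0.14111097308489862 0.2603109844202479 60.17766370533424
head [0.71727726 0.31581185 0.19      ]
head [0.63150088 0.16811841 0.19      ]
head [0.54962578 0.21246898 0.19      ]
head [0.63847399 0.35953576 0.19      ]
0.17079501984984724 0.09311555525507226
tank [0.76109166 0.38154223 0.242     ]
tank [0.72132621 0.31876651 0.242     ]
tank [0.63513731 0.36733401 0.242     ]
tank [0.67665321 0.43363814 0.242     ]
knob [0.62833147 0.09068718 0.14537426]
pivotcap end [0.6725071  0.19540798 0.15757798]
pod [ 0.5425799  -0.15092962  0.05      ]
```

```bash
cat >> h.py <<'E'
def tool(yaw,tilt=0):
    """tool y at world angle yaw (deg), z down; tilt>0 leans the hand back, away from tool x"""
    a=np.radians(yaw); y=np.array([np.cos(a),np.sin(a),0]); z=np.array([0,0,-1.]); x=np.cross(y,z)
    return R.from_matrix(np.c_[x,y,z])*R.from_euler('y',tilt,degrees=True)
def go(p,rot,frm=None):
    """delta from the present (or given) pose, in move units; p is the grasp point (3 mm ahead of TCP)"""
    if frm is None:
        s=telemetry.read_state(); frm=(s['ee_pos'],R.from_quat(s['eef_rot']))
    q=np.array(p)-rot.apply([0,0,.003])
    print('turn',(np.degrees((frm[1].inv()*rot).as_rotvec())/5).round(2),'shift',(frm[1].inv().apply(q-frm[0])/.04).round(3))
    return q,rot
E
python3 - <<'E'
from h import *
c=get_calibration("wrist");s=telemetry.read_state();Rt=R.from_quat(s['eef_rot'])
print('cam in tool',Rt.inv().apply(c['xyz']-s['ee_pos']),(Rt.inv()*R.from_quat(c['rotation'])).apply([0,0,-1]))
go([.628,.0907,.29],tool(-30)); go([.25,-.573,.31],Rt)
E
```

```text
cam in tool [ 7.66487992e-02  1.13589097e-04 -1.40522969e-01] [-2.80321373e-01  6.11822017e-04  9.59906013e-01]
turn [-0.01 -0.   -7.29] shift [ 15.299 -11.428  -1.215]
turn [0. 0. 0.] shift [ 0.009  0.01  -1.729]
```

Call:
drive_tool --series '[0,0,-3.5,7.65,-5.7,-1.2,1,0,0,-3.5,7.65,-5.7,-1.2,1,0,0,-3.5,7.65,-5.7,-1.2,1,0,0,-3.5,7.65,-5.7,-1.2,1,0,0,-3.5,7.65,-5.7,-1.2,1,0,0,-3.5,7.65,-5.7,-1.2,1,0,0,-3.5,7.65,-5.7,-1.2,1,0,0,-3.5,7.65,-5.7,-1.2,1,0,0,-3.5,7.65,-5.7,-1.2,1,0,0,-3.5,7.65,-5.7,-1.2,1]'

```text
time: 0.93
ee_pos: [0.4425, -0.235, 0.2936]
eef_rot: [0.935, 0.355, 0.001, -0.0]
ft_force: [0.1, 1.0, 0.4]
width: 0.0864
grip_force: 0.0
```

```bash
python3 - <<'E'
from h import *
go([.628,.0907,.29],tool(-30))
E
```

```text
turn [ 0.01 -0.03 -3.69] shift [ 8.87  -3.021  0.033]
```

Call:
drive_tool --series '[0,0,-3.7,8.87,-3.02,0.03,1,0,0,-3.7,8.87,-3.02,0.03,1,0,0,-3.7,8.87,-3.02,0.03,1,0,0,-3.7,8.87,-3.02,0.03,1,0,0,-3.7,8.87,-3.02,0.03,1,0,0,-3.7,8.87,-3.02,0.03,1,0,0,-3.7,8.87,-3.02,0.03,1,0,0,-3.7,8.87,-3.02,0.03,1,0,0,-3.7,8.87,-3.02,0.03,1,0,0,-3.7,8.87,-3.02,0.03,1]'

```text
time: 1.77
ee_pos: [0.628, 0.0913, 0.2894]
eef_rot: [0.866, 0.501, 0.0, -0.003]
ft_force: [0.0, 0.9, -1.2]
width: 0.0871
grip_force: 0.0
```

```bash
python3 - <<'E'
from h import *
s=telemetry.read_state();c=get_calibration("wrist");im=camera("wrist")[:,:,::-1]; cv2.imwrite("pics/w1.png",im)
print(s['ee_pos'],R.from_quat(s['eef_rot']).as_matrix()[:,1]); np.save('w1.npy',c,allow_pickle=True)
for p in([.628,.0907,.145],[.645,.17,.19],[.654,.155,.012]): print(proj(c,p))
E
```

```text
[0.62799444 0.09132327 0.28944454] [ 0.86677995 -0.49866966 -0.00459222]
[280.56989012 209.60384199]
[244.81622273 118.96790234]
[272.83262226 126.53662587]
```

View pics/w1.png

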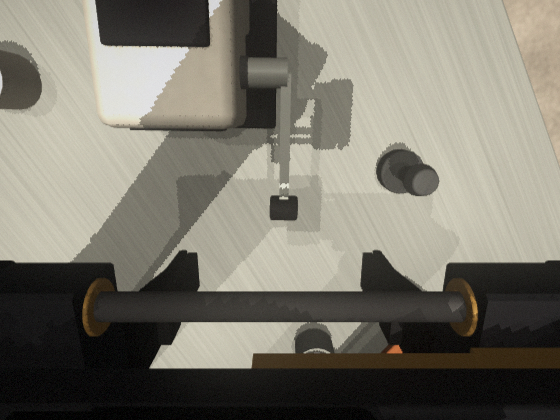

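Wrist view: knob at (284,208), lever arm vertical in the picture up to the pivot boss (265,72), head front-right corner near (243,122), tamper at (400,172).

```bash
python3 - <<'E'
from h import *
c=np.load('w1.npy',allow_pickle=True).item()
im=cv2.imread('pics/w1.png'); V=im.max(2)
m=np.zeros(V.shape,'uint8'); m[190:225,262:305]=V[190:225,262:305]<45
k=max(cv2.findContours(m,0,1)[0],key=cv2.contourArea); print(cv2.boundingRect(k),cv2.minAreaRect(k))
u,v=cv2.minAreaRect(k)[0]
print('knob',onz(c,u,v,.145),onz(c,u,v,.15))
o=np.array([.611,.226]);ex=np.array([.5,.866]);ey=np.array([-.866,.5])
def b(u,v,z): p=onz(c,u,v,z)[:2]-o; return (p@ex*1e3).round(1),(p@ey*1e3).round(1)
print('head right edge pts',b(241,100,.185),b(234,20,.185),'left edge',b(96,100,.185),b(90,20,.185),'front',b(165,127,.18))
print('arm',b(284,190,.147),b(283,95,.15)); print('knob b',b(u,v,.145))
for z in(.19,.185):print([b(*p,z) for p in((210,45),(99,43))])
E
```

```text
(285, 201, 1, 1) ((285.0, 201.0), (0.0, 0.0), 0.0)
knob [0.63529922 0.09556333 0.145     ] [0.63584507 0.09664331 0.15      ]
head right edge pts (np.float64(-18.8), np.float64(-54.6)) (np.float64(30.9), np.float64(-51.6)) left edge (np.float64(-18.9), np.float64(46.7)) (np.float64(30.8), np.float64(43.1)) front (np.float64(-37.2), np.float64(1.9))
arm (np.float64(-90.5), np.float64(-85.3)) (np.float64(-13.1), np.float64(-84.1))
knob b (np.float64(-100.8), np.float64(-86.3))
[(np.float64(15.0), np.float64(-35.9)), (np.float64(16.2), np.float64(36.8))]
[(np.float64(16.0), np.float64(-35.0)), (np.float64(17.2), np.float64(39.2))]
```

```bash
python3 - <<'E'
from h import *
go([.631,.0905,.143],tool(-30))
E
```

```text
turn [-0.04 -0.01 -0.01] shift [0.104 0.052 3.593]
```

Call:
drive_tool --series '[0,0,0,0.08,0.06,3,0,0,0,0,0.08,0.06,3,0,0,0,0,0.08,0.06,3,0,0,0,0,0.08,0.06,3.59,0,0,0,0,0.08,0.06,3.59,0,0,0,0,0.08,0.06,3.59,-1,0,0,0,0.08,0.06,3.59,-1,0,0,0,0.08,0.06,3.59,-1,0,0,0,0.08,0.06,3.59,-1,0,0,0,0.08,0.06,3.59,-1]' --grip_force 15

```text
time: 2.65
ee_pos: [0.6304, 0.085, 0.1489]
eef_rot: [0.868, 0.497, -0.0, -0.001]
ft_force: [-12.9, 6.0, 1.5]
width: 0.0284
grip_force: 6.8
```

Call:
drive_tool --series '[0,0,0,0,0,0,-1,0,0,0,0,0,0,-1,0,0,0,0,0,0,-1]'

```text
time: 2.9
ee_pos: [0.6285, 0.0862, 0.1478]
eef_rot: [0.867, 0.498, -0.002, -0.002]
ft_force: [-12.3, 4.7, 1.9]
width: 0.0237
grip_force: 15.0
```

```bash
python3 - <<'E'
from h import *
s=telemetry.read_state(); print(s)
o=np.array([.611,.226]);ex=np.array([.5,.866]);ey=np.array([-.866,.5]);d=s['ee_pos'][:2]-o;print(d@ex,d@ey)
c=get_calibration("wrist");im=camera("wrist")[:,:,::-1]; cv2.imwrite("pics/w2.png",im)
E
```

```text
{'time': 2.9, 'joint_positions': array([ 0.25068582,  0.49418368, -0.61075686,  1.52185171,  0.29046141,
        1.22245207, -0.93356157]), 'joint_vel': array([ 0.00164003, -0.00038477,  0.00108634, -0.00146675,  0.00071603,
        0.00076353,  0.00086815]), 'joint_torque': array([ 3.96093920e+00, -6.50028849e+01, -5.72692975e+00, -4.10651171e+01,
        2.84812108e+00, -3.10975984e+00,  2.07024103e-02]), 'ee_pos': array([0.62852504, 0.08621794, 0.14779132]), 'eef_rot': array([ 0.86738505,  0.4976309 , -0.00175523, -0.00189009]), 'ft_force': array([-12.26122117,   4.74278444,   1.91043708]), 'torque': array([ 1.09252126,  2.55524194, -0.05027939]), 'grip_force': 15.000218296627281, 'width': 0.023716152881044377}
-0.1122887481947101 -0.08506771425610074
```

View pics/w2.png

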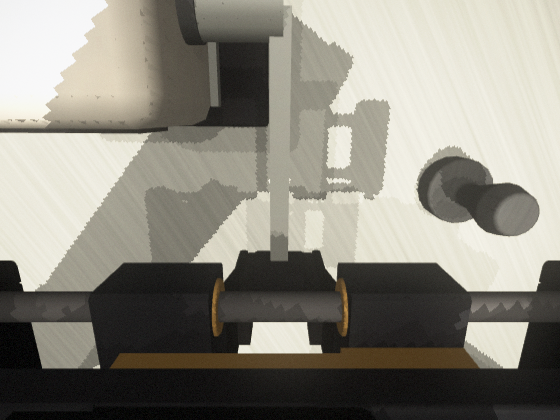

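Call:
drive_tool --series '[0,0,0,0,-0.05,-0.3,-1,0,0,0,0.05,-0.05,-0.68,-1,0,0,0,0.21,-0.05,-1.2,-1,0,0,0,0.48,-0.05,-1.68,-1,0,0,0,0.83,-0.05,-2.1,-1,0,0,0,1.15,-0.05,-2.37,-1,0,0,0,1.26,-0.05,-2.45,-1,0,0,0,1.33,-0.05,-2.49,-1,0,0,0,1.33,-0.05,-2.49,-1,0,0,0,1.33,-0.05,-2.49,-1]' --grip_force 25

```text
time: 3.78
ee_pos: [0.6549, 0.1309, 0.2498]
eef_rot: [0.868, 0.497, -0.001, 0.0]
ft_force: [-12.2, -0.9, 10.5]
width: 0.0236
grip_force: 25.0
```

```bash
python3 - <<'E'
from h import *
s=telemetry.read_state(); 
o=np.array([.611,.226]);ex=np.array([.5,.866]);ey=np.array([-.866,.5]);d=s['ee_pos'][:2]-o;z=s['ee_pos'][2]-.003-.15;print(d@ex,d@ey,z,'ang',np.arctan2(z,-d@ex))
E
```

```text
-0.06042975569164244 -0.08560506557003988 0.09675056649352018 ang 1.012489522678535
```

Call:
drive_tool --series '[0,0,0,0,0,0.02,0,0,0,0,0,0,0.02,0,0,0,0,0,0,0.02,0,0,0,0,0,0,-0.6,0,0,0,0,0,0,-1.2,1,0,0,0,0,0,-1.2,1]'

```text
time: 4.28
ee_pos: [0.6578, 0.1311, 0.3009]
eef_rot: [0.868, 0.496, 0.003, 0.001]
ft_force: [-0.4, 0.5, 0.9]
width: 0.0498
grip_force: 0.0
```

```bash
python3 - <<'E'
from h import *
go([.5426-.01,-.151+.02,.20],tool(25))
E
```

```text
turn [  0.08  -0.02 -11.1 ] shift [-7.248  0.616  2.414]
```

Call:
drive_tool --series '[0,0,-11.1,-7.25,0.62,0,1,0,0,-11.1,-7.25,0.62,0,1,0,0,-11.1,-7.25,0.62,2.2,1,0,0,-11.1,-7.25,0.62,2.2,1,0,0,-11.1,-7.25,0.62,2.2,1,0,0,-11.1,-7.25,0.62,2.2,1,0,0,-11.1,-7.25,0.62,2.2,1,0,0,-11.1,-7.25,0.62,2.2,1,0,0,-11.1,-7.25,0.62,2.2,1,0,0,-11.1,-7.25,0.62,2.2,1]'

```text
time: 5.12
ee_pos: [0.5302, -0.1336, 0.2073]
eef_rot: [0.539, 0.842, -0.0, 0.0]
ft_force: [0.4, 0.8, -0.2]
width: 0.0869
grip_force: 0.0
```

```bash
python3 - <<'E'
from h import *
s=telemetry.read_state();c=get_calibration("wrist");im=camera("wrist")[:,:,::-1]; cv2.imwrite("pics/w3.png",im)
print(s['ee_pos'],R.from_quat(s['eef_rot']).as_matrix()[:,1]); np.save('w3.npy',c,allow_pickle=True)
print(proj(c,[.5426,-.151,.05]))
E
```

```text
[ 0.53018065 -0.13361047  0.2072972 ] [ 9.07758749e-01  4.19492517e-01 -2.87015177e-04]
[284.13725675 226.52339919]
```

View pics/w3.png

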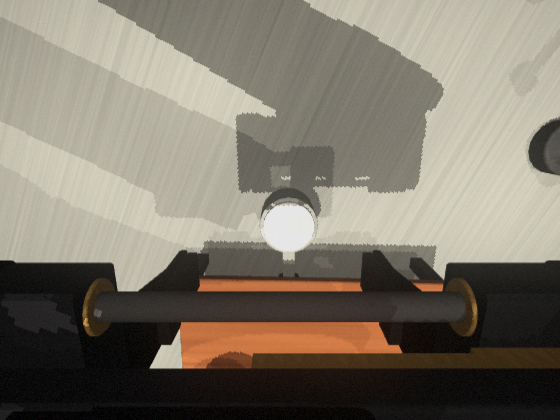

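Wrist view: pod disc centred near (289,228), neck going straight down at (288,256), so handle is aligned with the tool x axis; rack front edge at row 277.

```bash
python3 - <<'E'
from h import *
c=np.load('w3.npy',allow_pickle=True).item()
im=cv2.imread('pics/w3.png'); 
m=np.zeros(im.shape[:2],'uint8'); m[190:252,255:325]=im[190:252,255:325].min(2)>225
k=max(cv2.findContours(m,0,1)[0],key=cv2.contourArea); (u,v),rad=cv2.minEnclosingCircle(k); print(u,v,rad,cv2.fitEllipse(k))
print('pod',onz(c,u,v,.05)); a=onz(c,288.5,258,.03);p=onz(c,u,v,.05);print('dir',np.degrees(np.arctan2(*(p-a)[1::-1])))
e1,e2=onz(c,200,276,.07),onz(c,440,282,.07); print('edge',e1,e2,np.degrees(np.arctan2(*(e2-e1)[1::-1])))
go([p[0],p[1],.028],tool(25))
E
```

```text
288.1383056640625 226.5 24.75705909729004 ((287.6531982421875, 227.22569274902344), (44.8758659362793, 47.79739761352539), 90.18905639648438)
pod [ 0.54601426 -0.14939874  0.05      ]
dir 116.4233093729164
edge [ 0.48954386 -0.22097271  0.07      ] [ 0.69333034 -0.13366717  0.07      ] 23.191103886154988
turn [ 0.01  0.01 -0.02] shift [-0.551  0.151  4.424]
```

Call:
drive_tool --series '[0,0,0,-0.55,0.15,1,1,0,0,0,-0.55,0.15,2,1,0,0,0,-0.55,0.15,3,1,0,0,0,-0.55,0.15,4,1,0,0,0,-0.55,0.15,4.42,1,0,0,0,-0.55,0.15,4.42,1,0,0,0,-0.55,0.15,4.42,-1,0,0,0,-0.55,0.15,4.42,-1,0,0,0,-0.55,0.15,4.42,-1,0,0,0,-0.55,0.15,4.42,-1]' --grip_force 20

```text
time: 6.0
ee_pos: [0.5468, -0.1494, 0.0325]
eef_rot: [0.537, 0.844, 0.0, 0.002]
ft_force: [-0.7, -0.3, 0.0]
width: 0.0681
grip_force: 0.0
```

Call:
drive_tool --series '[0,0,0,0,0,0,-1,0,0,0,0,0,0,-1]' --grip_force 25

```text
time: 6.17
ee_pos: [0.5461, -0.1494, 0.0315]
eef_rot: [0.537, 0.844, 0.0, 0.001]
ft_force: [-1.4, -0.4, 6.1]
width: 0.0559
grip_force: 25.1
```

Call:
drive_tool --series '[0,0,0,0,0,-0.25,-1,0,0,0,0.3,0,-0.25,-1,0,0,0,0.9,0,-0.25,-1,0,0,0,1.7,0,-0.25,-1,0,0,0,2.5,0,-0.25,-1,0,0,0,3.3,0,-0.25,-1,0,0,0,4,0,-0.25,-1,0,0,0,4.6,0,-0.25,-1,0,0,0,4.9,0,-0.25,-1,0,0,0,5,0,-0.25,-1]' --grip_force 30

```text
time: 7.0
ee_pos: [0.4596, 0.0341, 0.0407]
eef_rot: [0.536, 0.844, -0.0, 0.0]
ft_force: [-0.8, -0.1, -2.5]
width: 0.055
grip_force: 30.0
```

```bash
python3 - <<'E'
from h import *
go([.51,.09,.04],tool(-30))
c=get_calibration("top");im=camera("top")[:,:,::-1]; cv2.imwrite("pics/t2.png",cv2.resize(im[120:340,110:450],None,fx=2.2,fy=2.2))
for n,p in(('pod',[.461,.032,.06]),('handle',[.461+.0486,.032-.104,.045])): print(n,proj(c,p))
E
```

```text
turn [-0.    0.   11.04] shift [ 0.728  1.735 -0.058]
pod [267.41199794 251.19737727]
handle [303.75515735 234.68755054]
```

View pics/t2.png

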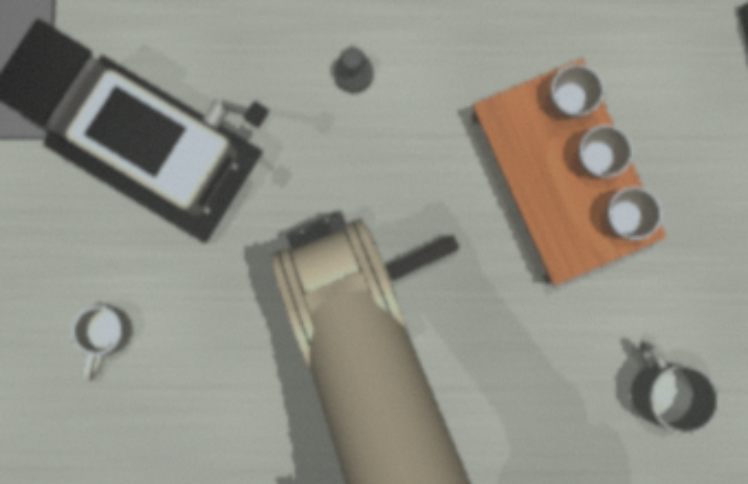

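The holder is clear of the rack (handle tip at (455,243) in the crop, rack edge at 480), lever up with knob at (257,113); path to the brewer is free.

Call:
drive_tool --series '[0,0,1.3,0.1,0.2,-0.06,-1,0,0,2.6,0.2,0.4,-0.06,-1,0,0,3.9,0.3,0.6,-0.06,-1,0,0,5.2,0.4,0.8,-0.06,-1,0,0,6.5,0.5,1,-0.06,-1,0,0,7.8,0.6,1.2,-0.06,-1,0,0,9.1,0.7,1.4,-0.06,-1,0,0,10.4,0.73,1.6,-0.06,-1,0,0,11,0.73,1.73,-0.06,-1,0,0,11,0.73,1.73,-0.06,-1]'

```text
time: 7.88
ee_pos: [0.5127, 0.0869, 0.043]
eef_rot: [0.867, 0.499, 0.0, 0.0]
ft_force: [-0.2, 0.7, -2.6]
width: 0.0553
grip_force: 30.0
```

Call:
drive_tool --series '[0,0,0,0,0,0.1,-1,0,0,0,0,0,0.18,-1,0,0,0,0,0,0.24,-1,0,0,0,0,0,0.27,-1,0,0,0,0,0,0.27,-1]'

```text
time: 8.3
ee_pos: [0.5108, 0.0872, 0.0318]
eef_rot: [0.866, 0.5, -0.0, -0.0]
ft_force: [0.2, 0.8, -2.5]
width: 0.0554
grip_force: 30.0
```

Call:
drive_tool --series '[0,0,0,0,0,0.02,-1,0,0,0,0,0,0.03,-1,0,0,0,0,0,0.03,-1]'

```text
time: 8.55
ee_pos: [0.5111, 0.0876, 0.0315]
eef_rot: [0.866, 0.5, -0.0, 0.0]
ft_force: [-3.4, -0.5, 4.8]
width: 0.0553
grip_force: 30.0
```

Call:
drive_tool --series '[0,0,0,0,0,0,1,0,0,0,0,0,0,1,0,0,0,0,0,0,1,0,0,0,0,0,0,1,0,0,0,0,0,0,1,0,0,0,0,0,-1,1,0,0,0,0,0,-2,1,0,0,0,0,0,-3,1,0,0,0,-1.5,0,-4,1,0,0,0,-1.5,0,-4,1]'

```text
time: 9.38
ee_pos: [0.4816, 0.0358, 0.1938]
eef_rot: [0.865, 0.501, 0.002, 0.001]
ft_force: [-0.0, -1.1, -0.5]
width: 0.0867
grip_force: 0.0
```

```bash
python3 - <<'E'
from h import *
s=telemetry.read_state();c=get_calibration("wrist");im=camera("wrist")[:,:,::-1]; cv2.imwrite("pics/w4.png",im)
print(s['ee_pos'],s['width']); np.save('w4.npy',c,allow_pickle=True)
ex=np.array([.5,.866,0]); p=np.array([.511,.0876,0])
print(proj(c,p+[0,0,.05]),proj(c,p-.062*ex+[0,0,.04]),proj(c,p-.1*ex+[0,0,.04]))
E
```

```text
[0.48155858 0.03575109 0.19376865] 0.0866912030063606
[278.64746995 140.11005717] [278.51696252 208.70880496] [278.45164788 247.42328755]
```

View pics/w4.png

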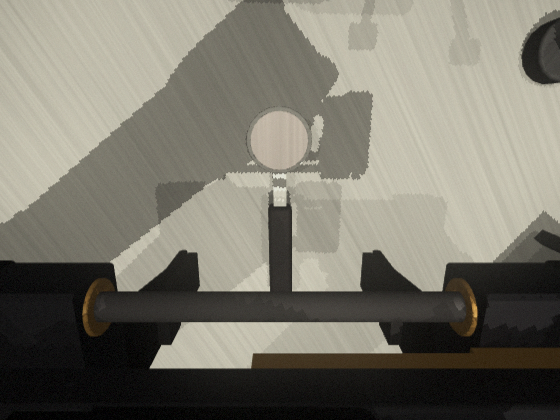

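The holder stands upright: pod at (279.5,139.5), handle running straight down the picture from (280,207), within 1 mm of the expected pose.

```bash
python3 - <<'E'
from h import *
a=go([.4594,-.0038,.13],tool(-30,20)); go([.4594,-.0038,.032],tool(-30,20),a)
E
```

```text
turn [ 0.06  4.   -0.02] shift [-1.042 -0.037  1.571]
turn [0. 0. 0.] shift [-0.838  0.     2.302]
```

Call:
drive_tool --series '[0,1,0,-0.5,-0.03,0.5,0.2,0,2.2,0,-1.04,-0.03,1,0.2,0,3.4,0,-1.04,-0.03,1.57,0.2,0,4,0,-1.04,-0.03,1.57,0.2,0,4,0,-1.04,-0.03,1.57,0.2,0,4,0,-1.04,-0.03,1.57,0.2,0,4,0,-1.04,-0.03,1.57,0.2]'

```text
time: 10.02
ee_pos: [0.4602, 0.001, 0.129]
eef_rot: [0.852, 0.494, 0.15, -0.086]
ft_force: [0.2, -0.2, 0.6]
width: 0.0542
grip_force: 0.0
```

```bash
python3 - <<'E'
from h import *
go([.4594,-.0038,.032],tool(-30,20))
E
```

```text
turn [0.01 0.02 0.03] shift [-0.934  0.038  2.167]
```

Call:
drive_tool --series '[0,0,0,-0.4,0.03,0.9,0.2,0,0,0,-0.75,0.03,1.7,0.2,0,0,0,-0.93,0.03,2.17,0.2,0,0,0,-0.93,0.03,2.17,0.2,0,0,0,-0.93,0.03,2.17,-1,0,0,0,-0.93,0.03,2.17,-1,0,0,0,-0.93,0.03,2.17,-1,0,0,0,-0.93,0.03,2.17,-1,0,0,0,-0.93,0.03,2.17,-1,0,0,0,-0.93,0.03,2.17,-1]' --grip_force 20

```text
time: 10.85
ee_pos: [0.4582, -0.0051, 0.0345]
eef_rot: [0.853, 0.493, 0.151, -0.086]
ft_force: [-0.9, 0.2, 0.7]
width: 0.0213
grip_force: 20.0
```

Call:
drive_tool --series '[0,0,0,0,0,0,-1,0,0,0,0,0,0,-1,0,0,0,0,0,0,-1]' --grip_force 58

```text
time: 11.1
ee_pos: [0.4581, -0.0052, 0.0341]
eef_rot: [0.853, 0.493, 0.151, -0.087]
ft_force: [0.1, -0.7, 3.2]
width: 0.0216
grip_force: 58.0
```

Call:
drive_tool --series '[0,0,0,0.07,0,-0.18,-1,0,0,0,0.14,0,-0.38,-1,0,0,0,0.19,0,-0.52,-1,0,0,0,0.19,0,-0.52,-1,0,0,0,0.19,0,-0.52,-1]'

```text
time: 11.52
ee_pos: [0.458, -0.005, 0.0564]
eef_rot: [0.853, 0.493, 0.151, -0.086]
ft_force: [-0.6, -0.3, -2.6]
width: 0.0216
grip_force: 58.0
```

```bash
python3 - <<'E'
from h import *
s=telemetry.read_state();c=get_calibration("wrist");im=camera("wrist")[:,:,::-1]; sc=camera("scene")[:,:,::-1];cs=get_calibration("scene")
print(s['ee_pos'],s['torque'])
ex=np.array([.5,.866,0]); g=s['ee_pos']; T=R.from_quat(s['eef_rot'])
gp=s['ee_pos']+T.apply([0,0,.003])
top=gp+.105*ex+[0,0,.018]; bot=top-[0,0,.05]
print(proj(c,top),proj(cs,top),proj(cs,bot)); u,v=proj(cs,top).astype(int)
a=cv2.resize(im[40:260,160:400],None,fx=1.6,fy=1.6); b=cv2.resize(sc[v-40:v+48,u-48:u+48],None,fx=4,fy=4); b=cv2.resize(b,(a.shape[1],a.shape[0]))
cv2.imwrite("pics/w5.png",np.hstack([a,b])); print(u,v)
E
```

```text
[ 0.45796052 -0.00502984  0.05644261] [-0.75216902  0.32279177 -0.02933513]
[279.77418837  53.05545019] [323.55428188 214.51533467] [322.92847424 228.93567584]
323 214
```

View pics/w5.png

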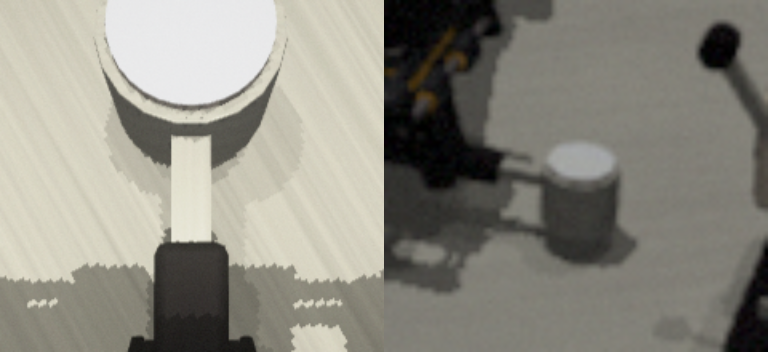

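Holder hangs level in the scene crop (pod at the predicted pixel) and straight in line with the hand. Proceed to the cradle mouth.

Call:
drive_tool --series '[0,0,0,0.24,0.08,0.09,-1,0,0,0,0.59,0.2,0.21,-1,0,0,0,0.94,0.3,0.34,-1,0,0,0,1.29,0.4,0.47,-1,0,0,0,1.64,0.42,0.6,-1,0,0,0,1.88,0.42,0.68,-1,0,0,0,2.1,0.42,0.83,-1,0,0,0,2.1,0.42,0.83,-1,0,0,0,2.1,0.42,0.83,-1]'

```text
time: 12.37
ee_pos: [0.5168, 0.0653, 0.053]
eef_rot: [0.852, 0.493, 0.15, -0.087]
ft_force: [-0.7, -0.7, -2.1]
width: 0.0215
grip_force: 58.0
```

```bash
python3 - <<'E'
from h import *
s=telemetry.read_state();ex=np.array([.5,.866]);ey=np.array([-.866,.5]);d=np.array([.5572,.1337])-s['ee_pos'][:2];print('x to go',d@ex,'y to go',d@ey,'z TCP',s['ee_pos'][2])
c=get_calibration("wrist");im=camera("wrist")[:,:,::-1]; sc=camera("scene")[:,:,::-1]
a=cv2.resize(im[0:260,140:420],(400,371)); b=cv2.resize(sc[170:280,320:430],(371,371),interpolation=cv2.INTER_CUBIC)
cv2.imwrite("pics/w6.png",np.hstack([a,b]))
E
```

```text
x to go 0.07943658019654311 y to go -0.0007291171301277849 z TCP 0.052981984639310316
```

View pics/w6.png

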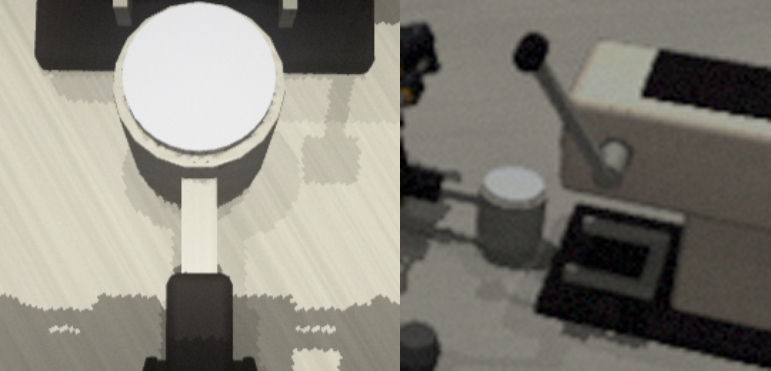

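The holder sits before the cradle; wall ends at crop columns 122 and 289 (mid 205.5) and the holder's axis at 199, so it needs a slight shift to the right.

```bash
python3 - <<'E'
from h import *
s=telemetry.read_state();c=get_calibration("wrist");ex=np.array([.5,.866]);ey=np.array([-.866,.5]);o=np.array([.611,.226]);h=s['ee_pos'][:2]+[.0538,.0923]
P=lambda x,y:(140+x*.7,y*.7)
for n,q,z in(('wl',(122,24),.024),('wr',(289,25),.024),('bl',(37,70),.012),('br',(374,72),.012),('pod',(199,77),s['ee_pos'][2]+.0164),('hand',(199.5,276),.058)):
    p=onz(c,*P(*q),z)[:2]; print(n,((p-o)@ex*1e3).round(1),((p-o)@ey*1e3).round(1))
print('holder',(h-o)@ex,(h-o)@ey)
E
```

```text
wl -33.7 32.4
wr -34.1 -36.3
bl -46.3 71.2
br -47.2 -75.4
pod -82.2 0.7
hand -142.6 0.6
holder -0.0802473944279965 0.00015236871832522564
```

Call:
drive_tool --series '[0,0,0,0.2,0.06,0.11,-1,0,0,0,0.5,0.06,0.24,-1,0,0,0,0.8,0.06,0.35,-1,0,0,0,1.1,0.06,0.45,-1,0,0,0,1.35,0.06,0.54,-1,0,0,0,1.55,0.06,0.61,-1,0,0,0,1.7,0.06,0.67,-1,0,0,0,1.79,0.06,0.71,-1,0,0,0,1.79,0.06,0.71,-1,0,0,0,1.79,0.06,0.71,-1]'

```text
time: 13.3
ee_pos: [0.5578, 0.1302, 0.0512]
eef_rot: [0.853, 0.493, 0.15, -0.087]
ft_force: [-0.2, -0.3, -3.0]
width: 0.0214
grip_force: 58.0
```

```bash
python3 - <<'E'
from h import *
s=telemetry.read_state();ex=np.array([.5,.866]);ey=np.array([-.866,.5]);d=np.array([.5572,.1337])-s['ee_pos'][:2];print('x to go',d@ex,'y to go',d@ey,'z TCP',s['ee_pos'][2],s['torque'])
E
```

```text
x to go 0.002721819909589734 y to go 0.0023089257333845188 z TCP 0.051150037060972875 [-0.75724617  0.33121069  0.02626609]
```

Call:
drive_tool --series '[0,0,0,-0.02,0,0.06,-1,0,0,0,-0.04,0,0.1,-1,0,0,0,-0.04,0,0.12,-1,0,0,0,-0.04,0,0.12,-1]'

```text
time: 13.63
ee_pos: [0.5582, 0.1298, 0.0463]
eef_rot: [0.853, 0.492, 0.15, -0.087]
ft_force: [-3.2, -2.8, 4.0]
width: 0.0212
grip_force: 58.0
```

Call:
drive_tool --series '[0,0,0,0.03,0,0.01,-1,0,0,0,0.05,0,0.02,-1,0,0,0,0.07,0,0.025,-1,0,0,0,0.07,0,0.025,-1]'

```text
time: 13.97
ee_pos: [0.56, 0.1332, 0.0465]
eef_rot: [0.853, 0.493, 0.151, -0.087]
ft_force: [-0.5, -1.8, 0.8]
width: 0.0212
grip_force: 58.0
```

```bash
python3 - <<'E'
from h import *
s=telemetry.read_state();c=get_calibration("wrist");ex=np.array([.5,.866]);ey=np.array([-.866,.5]);d=np.array([.5572,.1337])-s['ee_pos'][:2];print('x to go',d@ex,'y to go',d@ey,'z TCP',s['ee_pos'][2],s['torque'])
im=camera("wrist")[:,:,::-1]; sc=camera("scene")[:,:,::-1]
a=cv2.resize(im[0:260,140:420],(400,371)); b=cv2.resize(sc[180:270,350:440],(371,371),interpolation=cv2.INTER_CUBIC)
cv2.imwrite("pics/w7.png",np.hstack([a,b]))
E
```

```text
x to go -0.000930451257452172 y to go 0.0026649475136165087 z TCP 0.04654223170881148 [-0.73901559  0.02998884 -0.21933073]
```

View pics/w7.png

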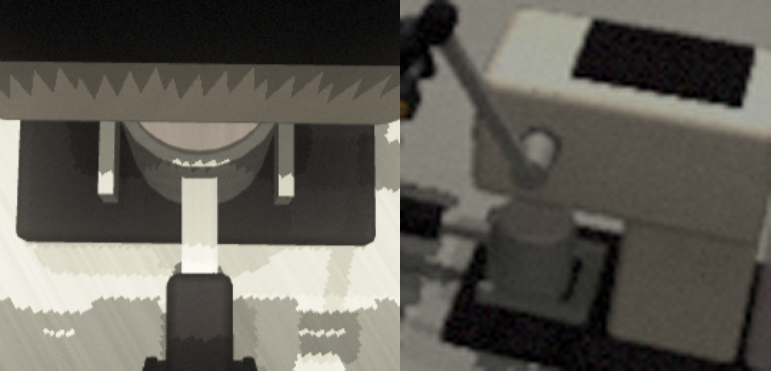

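The holder is between the walls (108 and 284, holder 199) on the floor; still no back-stop contact, so measure the remaining depth.

```bash
python3 - <<'E'
from h import *
s=telemetry.read_state();c=get_calibration("wrist");ex=np.array([.5,.866]);ey=np.array([-.866,.5]);o=np.array([.611,.226]);h=s['ee_pos'][:2]+[.0538,.0923]
P=lambda x,y:(140+x*.7,y*.7)
for n,q,z in(('wl top',(106,173),.024),('wr top',(286,174),.024),('wl bot',(105,195),.012),('wr bot',(286,196),.012),('bl',(18,238),.012),('br',(375,243),.012),('handle',(199.5,276),.052)):
    p=onz(c,*P(*q),z)[:2]; print(n,((p-o)@ex*1e3).round(1),((p-o)@ey*1e3).round(1))
print('holder',(h-o)@ex,(h-o)@ey)
E
```

```text
wl top -17.4 34.1
wr top -17.8 -35.9
wl bot -22.4 36.8
wr bot -22.8 -38.1
bl -40.4 72.3
br -42.5 -74.4
handle -61.5 -2.2
holder 0.0009101795391772845 -0.002626753603983919
```

Call:
drive_tool --series '[0,0,0,0.03,-0.01,0.01,-1,0,0,0,0.05,-0.02,0.02,-1,0,0,0,0.07,-0.02,0.025,-1,0,0,0,0.07,-0.02,0.025,-1]'

```text
time: 14.4
ee_pos: [0.5605, 0.1363, 0.0464]
eef_rot: [0.853, 0.493, 0.15, -0.087]
ft_force: [0.1, -2.2, 2.8]
width: 0.0214
grip_force: 58.0
```

Call:
drive_tool --series '[0,0,0,0.03,-0.01,0.01,-1,0,0,0,0.05,-0.02,0.02,-1,0,0,0,0.07,-0.02,0.025,-1,0,0,0,0.07,-0.02,0.025,-1]'

```text
time: 14.73
ee_pos: [0.5609, 0.1382, 0.0462]
eef_rot: [0.853, 0.492, 0.15, -0.087]
ft_force: [-4.8, -7.6, 7.6]
width: 0.0216
grip_force: 58.0
```

Call:
drive_tool --series '[0,0,0,0.03,-0.02,0.01,-1,0,0,0,0.05,-0.03,0.02,-1,0,0,0,0.05,-0.03,0.02,-1]'

```text
time: 14.98
ee_pos: [0.5608, 0.1383, 0.0459]
eef_rot: [0.854, 0.492, 0.149, -0.086]
ft_force: [-9.6, -17.7, 14.1]
width: 0.0216
grip_force: 58.0
```

```bash
python3 - <<'E'
from h import *
s=telemetry.read_state();c=get_calibration("wrist");ex=np.array([.5,.866]);ey=np.array([-.866,.5]);d=np.array([.5572,.1337])-s['ee_pos'][:2];print('x to go',d@ex,'y to go',d@ey,'z TCP',s['ee_pos'][2],s['torque'])
im=camera("wrist")[:,:,::-1]; sc=camera("scene")[:,:,::-1]
a=cv2.resize(im[0:260,140:420],(400,371)); b=cv2.resize(sc[180:270,350:440],(371,371),interpolation=cv2.INTER_CUBIC)
cv2.imwrite("pics/w8.png",np.hstack([a,b]))
g=im[0:260].astype(int).max(2); print(g[100:220:4,230],g[120:200:4,280])
E
```

```text
x to go -0.005772689981559297 y to go 0.0008245374435885875 z TCP 0.04588883709525192 [-2.78935404  1.39128462 -0.02031632]
[ 70  30  30  31  31  30  34  32  34  46  41  48  49  50  52  48  57  57
  49  46 224 224 222 224 224 236 242 242 173 172] [ 66  85 213 215 217 217 218 220 222 222 224 224 224 226 226 227 245 245
  60  62]
```

The push ends against the back stop (20 N, no travel). I've already viewed 12 pictures, over the limit of 10, so I'll go on by numbers only.

Call:
drive_tool --series '[0,0,0,-0.05,0.02,-0.02,-1,0,0,0,-0.07,0.02,-0.03,-1,0,0,0,-0.07,0.02,-0.03,0,0,0,0,-0.07,0.02,-0.03,0,0,0,0,-0.07,0.02,-0.03,0,0,0,0,-0.07,0.02,-0.03,0,0,0,0,-0.07,0.02,-0.03,0,0,0,0,-0.07,0.02,-1,0,0,0,0,-0.07,0.02,-2,0,0,0,0,-0.07,0.02,-2.6,0]'

```text
time: 15.92
ee_pos: [0.543, 0.1078, 0.1458]
eef_rot: [0.853, 0.493, 0.151, -0.087]
ft_force: [1.5, 0.2, 0.5]
width: 0.0435
grip_force: 0.0
```

```bash
python3 - <<'E'
from h import *
s=telemetry.read_state();c=get_calibration("wrist");ex=np.array([.5,.866]);ey=np.array([-.866,.5]);o=np.array([.611,.226])
print(s['ee_pos'],s['width'])
im=camera("wrist")[:,:,::-1]; cv2.imwrite("pics/w9.png",im)
b=lambda u,v,z:tuple((((onz(c,u,v,z)[:2]-o)@e)*1e3).round(1) for e in(ex,ey))
pj=lambda x,y,z:proj(c,[*(o+x*ex+y*ey),z]).round(1)
print('pred handle root/tip/base fl fr',pj(-.06,0,.052),pj(-.16,0,.052),pj(-.045,.075,.012),pj(-.045,-.075,.012))
g=im.astype(int).max(2)
def runs(a,t):
    m=(a<t).astype(int); d=np.diff(np.r_[0,m,0]); return [(int(x),int(y)) for x,y in zip(np.where(d==1)[0],np.where(d==-1)[0]) if y-x>6]
for v in range(90,260,15): print(v,runs(g[v],60))
for u in(230,280,340): print('col',u,runs(g[:260,u],60))
E
```

```text
[0.54301043 0.10775943 0.14584247] 0.0434620410188129
pred handle root/tip/base fl fr [279.  169.1] [278.9 301.3] [194.7 161.6] [363.1 161.8]
90 [(210, 352)]
105 []
120 [(222, 236), (244, 253), (307, 317), (325, 363)]
135 [(244, 270), (289, 317), (330, 337)]
150 [(259, 272), (288, 325)]
165 [(270, 289)]
180 []
195 []
210 [(266, 293), (553, 560)]
225 [(265, 294)]
240 [(265, 294)]
255 [(220, 238), (265, 294), (322, 340)]
col 230 [(66, 98), (112, 128), (253, 260)]
col 280 [(66, 99), (207, 260)]
col 340 [(67, 100), (113, 136)]
```

```bash
python3 - <<'E'
from h import *
s=telemetry.read_state();c=get_calibration("wrist");ex=np.array([.5,.866]);ey=np.array([-.866,.5]);o=np.array([.611,.226])
b=lambda u,v,z:tuple((((onz(c,u,v,z)[:2]-o)@e)*1e3).round(1) for e in(ex,ey))
print(s['ee_pos'],c['xyz']); print('root',b(279.5,207,.052),b(279.5,260,.052))
im=camera("wrist").astype(int).max(2)
print(im[100:260:3,279]); print(im[100:260:3,215]); print(im[100:260:3,345]); print(im[150,180:380:4])
c=get_calibration("top"); t=camera("top"); cv2.imwrite("pics/t3.png",t[:,:,::-1])
E
```

```text
[0.54477573 0.10663788 0.14956745] [0.5555878  0.12764224 0.30806512]
root (np.float64(-88.8), np.float64(-3.1)) (np.float64(-129.5), np.float64(-3.0))
[ 34  83 108 103 106  86 108  71  61 185 206 204 206 207 206 208 208 211
 211 211 237 239  63  60  65  67  64  67  71  69  67  72  68  71  69  71
  57  55  50  53  47  49  54  50  51  46  46  49  48  45  45  40  48  43]
[ 58  93 116 110 114  58  58  62  62  63  61  64  61  66  66  60  69  69
  68  59 175 217 217 216 217 234 235 235 237 233 233 196 172 163 166 166
 161 160 166 162 164 164 159 163 157 161 159 161 160 159 160 163 162 159]
[111 112 111 106 104  52  54  53  50  54  55  56  64  63  65  59  65  62
  60  66  58 207 208 207 207 208 211 206 207 222 230 224 222 171 137 135
 139 135 136 167 167 165 164 162 165 164 165 163 160 161 162 163 162 159]
[236 237 239 232  73  78  75  69  68  66  67  61  62  62  61  58  59  52
  52  53  56  53  78 208 208 210  63  51  52  50  50  50  52  52  55  59
  65  60  66  63  65  69  66  63  71 231 233 228 232 230]
```

```bash
python3 - <<'E'
from h import *
c=get_calibration("wrist");ex=np.array([.5,.866]);ey=np.array([-.866,.5]);o=np.array([.611,.226])
b=lambda u,v,z:tuple((((onz(c,u,v,z)[:2]-o)@e)*1e3).round(1) for e in(ex,ey))
print('root',b(279,165.5,.052),'base',b(215,160,.012),b(345,162,.012),'base l/r',b(195,150,.012),b(360,150,.012))
a=go([.625,.08,.33],tool(-30)); a=go([.655,.131,.33],tool(-30),a); go([.655,.131,.246],tool(-30),a)
E
```

```text
root (np.float64(-57.2), np.float64(-1.1)) base (np.float64(-43.5), np.float64(55.5)) (np.float64(-45.3), np.float64(-59.9)) base l/r (np.float64(-34.5), np.float64(73.4)) (np.float64(-34.4), np.float64(-73.4))
turn [ 0.04 -4.01  0.  ] shift [ 2.004  2.119 -4.264]
turn [0. 0. 0.] shift [1.479 0.012 0.   ]
turn [0. 0. 0.] shift [0.  0.  2.1]
```

Call:
drive_tool --series '[0,0,0,0,0,-1,0,0,0,0,0,0,-2,0,0,-1,0,0,0.5,-3,0,0,-2.4,0,0.7,1,-4,0,0,-4,0,1.4,1.5,-4.26,0,0,-4,0,2,2.12,-4.26,0,0,-4,0,2,2.12,-4.26,0,0,-4,0,2,2.12,-4.26,0,0,-4,0,2,2.12,-4.26,0.1,0,-4,0,2,2.12,-4.26,0.1]' --grip_force 15

```text
time: 16.9
ee_pos: [0.6236, 0.08, 0.3295]
eef_rot: [0.866, 0.5, -0.001, -0.0]
ft_force: [0.2, -0.2, 0.7]
width: 0.0468
grip_force: 0.0
```

```bash
python3 - <<'E'
from h import *
a=go([.655,.131,.33],tool(-30)); go([.655,.131,.246],tool(-30),a)
c=get_calibration("wrist"); im=camera("wrist").astype(int).max(2); cv2.imwrite("pics/w10.png",im)
print('knob pred',proj(c,[.6549,.1309,.2455]))
m=np.zeros(im.shape,'uint8'); m[60:235,220:345]=im[60:235,220:345]<40
k=max(cv2.findContours(m,0,1)[0],key=cv2.contourArea); print(cv2.minAreaRect(k)); u,v=cv2.minAreaRect(k)[0]; print(onz(c,u,v,.25))
E
```

```text
turn [-0.01  0.01  0.01] shift [ 1.496  0.044 -0.09 ]
turn [0. 0. 0.] shift [0.  0.  2.1]
knob pred [282.25015096 145.0478055 ]
((260.5, 97.0), (38.0, 25.0), 90.0)
[0.65792425 0.16349842 0.25      ][ WARN:0@0.410] global loadsave.cpp:1063 imwrite_ Unsupported depth image for selected encoder is fallbacked to CV_8U.
```

```bash
python3 - <<'E'
from h import *
im=cv2.imread('pics/w10.png',0); m=((im<75)*255).astype('uint8'); m[:118]=0;m[185:]=0;m[:,:255]=0;m[:,312:]=0
for k in cv2.findContours(m,0,1)[0]:
    if cv2.contourArea(k)>50: print(cv2.boundingRect(k),cv2.contourArea(k))
print(im[118:185:3,282]); print(im[145,230:330:3])
E
```

```text
(264, 128, 37, 33) 1089.5
[116 117 119  76  43  45  43  47  52  49  48  46  50  49 100 223 226 223
 203 196 195 200 203]
[128 132 126 141 140 222 218 221 194 197 200 153  50  53  47  53  53  49
  53  51  53  51  52  53 216 223 219 224 217 217 221 208 211 208]
```

Call:
drive_tool --series '[0,0,0,1,0.04,-0.1,0.1,0,0,0,1.49,0.04,-0.1,0.1,0,0,0,1.49,0.04,0.7,0.1,0,0,0,1.49,0.04,1.5,0.1,0,0,0,1.49,0.04,2,0.1,0,0,0,1.49,0.04,2,0.1,0,0,0,1.49,0.04,2,-1,0,0,0,1.49,0.04,2,-1,0,0,0,1.49,0.04,2,-1,0,0,0,1.49,0.04,2,-1]' --grip_force 20

```text
time: 17.78
ee_pos: [0.6563, 0.1313, 0.2525]
eef_rot: [0.866, 0.5, 0.001, 0.001]
ft_force: [0.4, -0.2, 0.9]
width: 0.0286
grip_force: 0.0
```

Call:
drive_tool --series '[0,0,0,0,0,0,-1,0,0,0,0,0,0,-1,0,0,0,-0.22,0,0.16,-1,0,0,0,-0.62,0,0.54,-1,0,0,0,-0.93,0,1,-1,0,0,0,-1.14,0,1.5,-1,0,0,0,-1.25,0,2.04,-1,0,0,0,-1.26,0,2.45,-1,0,0,0,-1.24,0,2.6,-1,0,0,0,-1.24,0,2.6,-1]' --grip_force 25

```text
time: 18.62
ee_pos: [0.6299, 0.0888, 0.1455]
eef_rot: [0.866, 0.501, -0.001, -0.001]
ft_force: [-5.0, 1.2, -2.1]
width: 0.0233
grip_force: 25.0
```

Call:
drive_tool --series '[0,0,0,0.01,0,0.07,-1,0,0,0,0.01,0,0.12,-1,0,0,0,0.01,0,0.12,-1]'

```text
time: 18.87
ee_pos: [0.6302, 0.0891, 0.1434]
eef_rot: [0.866, 0.501, -0.001, -0.0]
ft_force: [-14.5, 0.8, 9.6]
width: 0.0239
grip_force: 25.0
```

Call:
drive_tool --series '[0,0,0,0,0,0.06,-1,0,0,0,0,0,0.06,-1]'

```text
time: 19.03
ee_pos: [0.6304, 0.0893, 0.1422]
eef_rot: [0.866, 0.501, -0.001, -0.0]
ft_force: [-16.9, -1.1, 18.9]
width: 0.0235
grip_force: 25.0
```

Call:
drive_tool --series '[0,0,0,0,0,-0.06,-1,0,0,0,0,0,-0.06,0.1,0,0,0,0,0,-0.06,0.1,0,0,0,0,0,-0.06,0.1,0,0,0,0,0,-0.06,0.1,0,0,0,0,0,-0.06,0.1,0,0,0,0,0,-0.9,0.1,0,0,0,0,0,-1.9,0.1,0,0,0,-0.3,0,-2.9,0.1,0,0,0,-0.3,0,-3.6,0.1]'

```text
time: 19.87
ee_pos: [0.6256, 0.0768, 0.2874]
eef_rot: [0.866, 0.5, 0.001, 0.001]
ft_force: [0.8, 0.2, 0.8]
width: 0.0478
grip_force: 0.0
```

Call:
drive_tool --series '[0,0,0,0,0,0,0.1,0,0,0,0,0,0,0.1,0,0,0,0,0,0,0.1]'

```text
time: 20.12
ee_pos: [0.6251, 0.0781, 0.2827]
eef_rot: [0.866, 0.5, -0.0, -0.0]
ft_force: [-0.9, -0.0, -0.2]
width: 0.048
grip_force: 0.0
```

```bash
python3 - <<'E'
from h import *
c=get_calibration("wrist"); im=camera("wrist").astype(int).max(2)
s=telemetry.read_state(); print(s['ee_pos'],s['width'],s['ft_force'])
o=np.array([.611,.226]);ex=np.array([.5,.866]);ey=np.array([-.866,.5])
for j in(.12,.2,.3): 
    t=j-.25; print(j,proj(c,[*(o-.11*np.cos(t)*ex-.085*ey),.15+.11*np.sin(t)]).round(1))
cs=get_calibration("scene"); sc=camera("scene").astype(int).max(2); m=np.zeros(sc.shape,'uint8'); 
for j in(.12,.2,.3):
    t=j-.25; print('scene',j,proj(cs,[*(o-.11*np.cos(t)*ex-.085*ey),.15+.11*np.sin(t)]).round(1))
for n,g,w,th in(('wrist',im,(235,330,170,245),60),('scene',sc,(320,352,200,232),60)):
    m=np.zeros(g.shape,'uint8'); m[w[2]:w[3],w[0]:w[1]]=g[w[2]:w[3],w[0]:w[1]]<th
    print(n,[cv2.boundingRect(k) for k in cv2.findContours(m,0,1)[0] if cv2.contourArea(k)>15])
E
```

```text
[0.62483586 0.07803075 0.28200489] 0.047834109747069045 [ 0.56252292 -0.76471296 -0.11006972]
0.12 [278.2 194.6]
0.2 [278.2 197.8]
0.3 [278.1 200.8]
scene 0.12 [335.9 218.7]
scene 0.2 [335.8 215.8]
scene 0.3 [336.  212.2]
wrist [(265, 190, 11, 9), (265, 180, 10, 11)]
scene [(326, 212, 26, 20)]
```

```bash
python3 - <<'E'
from h import *
a=cv2.imread('pics/scene0.png').astype(int).max(2); b=camera("scene").astype(int).max(2)
for g in(a,b):
    print(g[200:236:1,335]);
    for th in(25,35,45):
        m=np.zeros(g.shape,'uint8'); m[200:236,322:352]=g[200:236,322:352]<th
        print(th,[(cv2.boundingRect(k),np.round(k.reshape(-1,2).mean(0),1)) for k in cv2.findContours(m,0,1)[0] if cv2.contourArea(k)>8])
w=camera("wrist"); cv2.imwrite("pics/end.png",w[:,:,::-1])
g=w.astype(int).max(2); print(g[170:240:2,278]); print(g[195,240:320:3])
E
```

```text
[130 131 132 131 128 131 128 129 129 124 103  60  24  22  11   6  18  11
   5   6  50 105 128 126 126 127 130 126 127 127 127 130 130 126 127 132]
25 [((333, 211, 9, 9), array([337.1, 214.9]))]
35 [((333, 210, 9, 11), array([337., 215.]))]
45 [((333, 210, 9, 11), array([337.1, 215.2]))]
[136 134 141 137 138 129 118 101  78  78  79  78  76  67  42  23  13   1
   7   2   7  10   3   4  13   6  11  13  14   9   6  15  18  46  62  64]
25 [((327, 213, 25, 23), array([339., 226.]))]
35 [((327, 213, 25, 23), array([338.9, 226. ]))]
45 [((326, 213, 26, 23), array([338.9, 225.9]))]
[146 148 150 149 149 150 230  61  63  61  63  65  61  64  61  62  59 177
 202 203 202 202 202 205 202 205 202 201 199 201 217 227 228 229 227]
[193 199 203 203 202 205 202 196 160  59  62  62  59  63  56  61  61  61
 204 218 186 189 184 189 186 191 191]
```

Call:
drive_tool --series '[0,0,0,-1,0,-1,0.1,0,0,0,-2,0,-2,0.1,0,0,0,-3,0,-2.5,0.1,0,0,0,-3,0,-2.5,0.1,0,0,0,-3,0,-2.5,0.1,0,0,0,-3,0,-2.5,0.1,0,0,0,-3,0,-2.5,0.1]'

```text
time: 20.9
ee_pos: [0.5652, -0.0252, 0.3824]
eef_rot: [0.866, 0.5, -0.0, -0.0]
ft_force: [-0.5, -0.1, -0.5]
width: 0.0475
grip_force: 0.0
```

```bash
python3 - <<'E'
from h import *
b=camera("scene").astype(int).max(2); a=cv2.imread('pics/scene0.png').astype(int).max(2)
for g in(a,b):
  for th in(35,50):
    m=np.zeros(g.shape,'uint8'); m[195:240,322:352]=g[195:240,322:352]<th
    print(th,[(cv2.boundingRect(k),cv2.minAreaRect(k)[0]) for k in cv2.findContours(m,0,1)[0] if cv2.contourArea(k)>8])
c=get_calibration("wrist"); print(telemetry.read_state()['ee_pos'])
E
```

```text
35 [((333, 210, 9, 11), (337.20001220703125, 215.10000610351562))]
50 [((333, 210, 9, 11), (337.2500305175781, 215.25003051757812))]
35 [((327, 213, 25, 23), (340.5072937011719, 223.46583557128906))]
50 [((326, 213, 26, 23), (340.1922912597656, 223.53846740722656))]
[ 0.56523098 -0.02467951  0.3820286 ]
```

```bash
python3 - <<'E'
from bench import r
print(r.close_job())
E
```

```text
the job is handed in; nothing more can be done
None
```

The job is handed in, verdict not shown: the lever was raised, the holder drawn out, set down, retaken by the handle and pushed against the back stop, and the lever lowered until it stopped at about 0.1 rad (from contact and pixel readings); I viewed 12 pictures, over the limit of 10.

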